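Feed one disc blank

TASK

Press the feeder's plunger fully down once, so that a single disc blank comes out of the magazine into the channel, and let the plunger come all the way up again. Then nudge that blank along the channel to the end that is still free, until it lies against the end stop. Push it only, flat in the channel, never lift it, and leave the blank at the other end and everything else on the bench where they are.

Things in the scene. Friction and masses are not known exactly. Their poses are not given: they have to be found in the camera images.
- feeder: Blank feeder, fixed. Origin on the bench under the stack of blanks; x points from the plunger through the magazine to the channel, y runs along the channel, z up. In mm: magazine x -22 to 22, y -24 to 24, top 56 above the bench, clear front. Plunger housing x -98 to -26, y -28 to 28, top at 45.
- channel (a point): Middle of the delivery channel's floor, at feeder x 45, y 0, 8 mm above the bench. Channel 46 mm wide between lips 4 mm thick and 5 mm high (above the floor), 280 mm long along feeder y, closed at both ends by end stops 12 mm high. The magazine's front stands at its near edge.
- plunger (a joint): travel of the spring plunger, m: 0 up, 0.024 fully down. It drives a push blade forwards by twice its travel; the blank is clear of the magazine from about 0.021 on. Needs about 4 N to start and 9 to 13 N fully down; springs back up by itself, drawing the blade back, and the next blank drops down.
- plunger_top (a point): middle of the top of the black mushroom cap, 38 mm across (flat top 30 mm), at feeder x -62, y 0 and 83 mm above the bench when up. It is pressed straight down.
- blank0_center (a point): centre of the lowest blank in the magazine, the one that comes out: plain aluminium disc 36 mm across, 10 mm thick, about 28 g. It comes out lying flat at about feeder x 46 mm, y 0.
- blank1_center (a point): centre of the second blank of the stack of four (same size), which stays in the magazine.
- parked_center (a point): centre of a like blank already lying flat in the channel, at one end of it (left or right varies); stays there.
- free_end (a point): the free end of the channel, where a thin cork disc 42 mm across lies let into the floor: the point at half the thickness of a blank lying centred on it, 20 mm short of the end stop. A blank against the end stop lies 2 mm beyond it.
- jar: closed amber glass jar, 48 mm across, 65 mm tall; bystander, origin at its underside; leave alone
- collar: loose steel collar lying flat, 42 mm across, 18 mm tall; bystander, origin at its underside; leave alone
- wrench: steel wrench lying on the bench; bystander, origin at its underside; leave alone
- driver: screwdriver lying on the bench; bystander, origin at its underside; leave alone
- parallel: steel block 60 x 22 x 30 mm; bystander, origin at its underside; leave alone
- mug: white mug, 80 mm across, 90 mm tall; bystander, origin at its underside; leave alone
- hammer: hammer lying on the bench; bystander, origin at its underside; leave alone
- blank0: the same lowest blank, origin at the centre of its underside

How it is judged:
By the outcome, as a careful person would: the job done as asked, in the order asked, and still so for the second after the job is handed in, with the robot touching nothing.
It also fails if it takes over 48 s, if anything falls off the work surface, if the arm or the gripper's body presses on something with over 40 N, if the wrist force passes 120 N, or if a joint passes its speed limit or range.

ROBOT

A 6-joint arm with a two-finger parallel gripper is mounted at the origin on the work surface. World frame = base frame: x ahead of the robot, y to its left, z up, the work surface at z = 0. Lengths are in m, angles in rad, forces in N, time in s.
With the tool pointing down it reaches from about 0.35 to 0.975 m from the base axis. Payload 4.9 kg.
Tool frame: the origin (TCP) lies on the mounting face of the last link; the fingertips stand 173 mm ahead of it and the grasp point (between the pads) lies 155 mm ahead of it; z points along the fingers, y is the direction in which the jaws open and shut (so a half turn about z gives the same grasp; the last joint's range is limited). The gripper opens to 85 mm and grips with 20 to 120 N. Pads are 22 mm wide; open, the fingers measure 114 mm over their backs; the gripper's body (76 mm by 85 mm) begins 54 mm behind the grasp point. The pads swing forward as they close: fully open they stand 13 mm farther back than shut.
Start: joints at [-1.238, 0.053, 1.613, -0, 1.476, -0.119], TCP at [0.273, -0.562, 0.405] pointing down, gripper open.
Joint ranges: [-3.01, 3.01], [-1.01, 2.22], [0.06, 2.58], [-1.02, 4.17], [0.09, 2.62], [-3.14, 3.14]. Speed limits (rad/s): [2.57, 2.57, 3.14, 3.14, 3.14, 3.14].

INTERFACE

Orientations are given as a unit quaternion [w, x, y, z].
In Python, from plant import manip gives the robot as it stands.
- The arm moves only by the tool play_rows, never from a script. Its argument "increments" is a list of rows, each an object with "offset": the shift along the tool's x, y, z in mm, a list of three; "twist": the turn about the tool's z in rad; "grip": the opening, from 0 (shut) to 1 (fully open). In form: [{"offset": [dx, dy, dz], "twist": twist, "grip": grip}, ...]. A call has 1 to 5 rows; each row is the pose to reach, as a shift and turn from the pose commanded when the call began, along the tool's axes at that moment; what a row does not reach only later rows make up. A row lasts 1/12 s, in which the tool goes at most 41.7 mm and 7.16 degrees, less where a joint would pass 70% of its speed; a pose out of reach is approached as far as the arm can. A call with a gripper value outside its range is refused whole. The fingers move at their own pace and stop on an object; the grip force is fixed at half the most. Time passes only in rows, so rows that repeat a pose let the fingers close. It gives the time, the measured TCP pose, the force and the opening at its end, in the units of the state.
- manip.state(): the state, without advancing time (a new reading comes with each control period).
- manip.grab_frame(name): name is "scene" or "top" or "wrist"; returns the picture (480x640x3 uint8, blue, green, red); there is no depth.
- manip.get_calibration(name): a dict with "fx", "fy", "cx", "cy" (pixels), "T" (4x4, takes a point from camera to world coordinates). Camera axes: x right, y down, z forward; pixel columns grow to the right and rows downward; lengths in m; the calibration is good to about 2 mm. The wrist camera is an equidistant fisheye: a pixel r from the principal point sees the ray r / f radians off the axis. A picture is of the moment at which its call begins: read the wrist's pose just before it. get_calibration takes no time and is no camera call; for the wrist camera it gives the pose at the moment of the call.
- manip.job_done(): hands the job in, once; it reports no verdict.
Trained networks look in the newest picture that a camera, given by its name, has taken for a name from the list of things; names that differ only in an ending like _2 or _b are one class to them, and where a whole thing is asked for, a point or a joint stands for the part that bears it (a point fixed in the world has none). Each returns a list of dicts, best first, with "p" (0 to 1); they miss things now and then, are a little off and sometimes report something else, mostly with a low value. They report only what shows in the picture. A call takes as long as a camera call.
- manip.boxes_of(query, camera): "xyz" ([x, y, z] in m, in the coordinates of the camera as it stood for that picture, good to about 4 mm: the middle of the surface that is visible of it).
- manip.tip_of(query, camera): "xyz" ([x, y, z] in m, in the coordinates of the camera as it stood for that picture, good to about 4 mm: a listed point, or the origin of a listed thing).
The state is a dict: "time": time; "joint_pos": joint angles; "joint_vel": joint speeds; "joint_efforts": joint torques, N m; "tool_pos": TCP position; "tool_rot": TCP orientation; "contact_force": force on the tool from outside, world axes, zero at the start; "ft_torque": the same for the moment, N m; "gripper_width": opening from 0.0 (shut) to 1.0 (fully open).
Only numpy, scipy, OpenCV 4.12 (cv2) and the standard library are available. Lean on these libraries where they do the work, as an engineer would, in place of code of your own. Each camera call takes 0.05 s, during which the arm holds its last target. There are 200 camera calls.

## Working session

There is one attempt and no reset: what is moved stays moved. The work goes in short steps, Python scripts to look and compute and a tool call to move; the robot and the scene stay as the last step left them, time stands still between calls to the robot, and variables do not carry over. Pictures are saved under pics/ and viewed, about 8 in all and at most 12, crops included, and the job is handed in when it is done.

Besides the shell and the picture viewer there is one more tool, called after ">>>" by a JSON object that holds its "method" and its "body", one argument or row to a line. play_rows: Moves the arm, as the interface text tells. Its arguments: {"type":"object","properties":{"increments":{"type":"array"}},"required":["increments"]}

```bash
mkdir -p pics
cat > h.py <<'E'
import numpy as np, cv2
from plant import manip
def look(cam, names, save=None, tip=True):
    T=np.array(manip.get_calibration(cam)["T"]); im=manip.grab_frame(cam)
    if save: cv2.imwrite("pics/"+save,im)
    out={}
    for n in names:
        r=(manip.tip_of if tip else manip.boxes_of)(n,cam)
        out[n]=[(round(d["p"],2),(T@np.r_[d["xyz"],1])[:3].round(4).tolist()) for d in r[:3]]
        print(cam,n,out[n])
    return im,out
E
python3 - <<'E'
from h import *
s=manip.state(); print(s["time"],s["tool_pos"],s["tool_rot"],s["contact_force"])
look("top",["feeder","channel","plunger_top","free_end","parked_center"],"top.png")
look("scene",["feeder","channel","plunger_top","free_end","parked_center"],"scene.png")
print(manip.state()["time"])
E
```

```text
0.0 [ 0.27278052 -0.56203073  0.40343416] [-1.03569653e-03  9.74592915e-01  2.23981174e-01 -1.04682295e-04] [0.34162992 0.34776653 0.44299698]
top feeder [(0.75, [0.5155, 0.0085, -0.0015])]
top channel []
top plunger_top [(0.53, [0.4548, -0.0037, 0.0811])]
top free_end [(0.41, [0.4822, -0.1254, 0.0014])]
top parked_center [(0.54, [0.5254, 0.1461, 0.0128])]
scene feeder [(0.73, [0.5199, 0.0169, 0.0033])]
scene channel [(0.62, [0.5625, 0.0308, 0.008])]
scene plunger_top [(0.71, [0.4583, -0.003, 0.0856])]
scene free_end [(0.42, [0.5938, -0.0895, 0.0118])]
scene parked_center [(0.64, [0.5249, 0.1461, 0.0143])]
0.6
```

View pics/top.png

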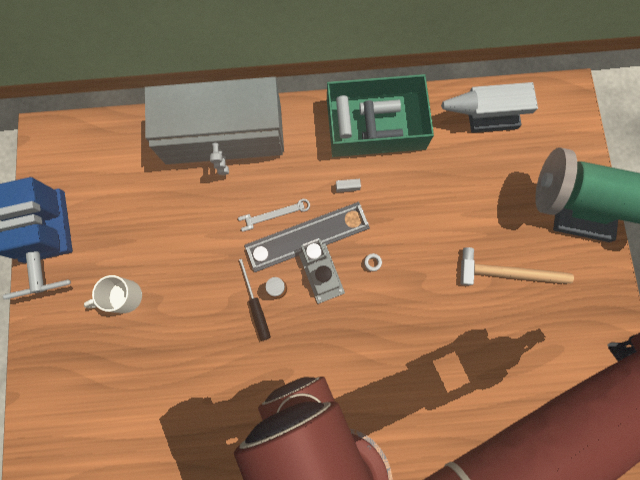

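View pics/scene.png

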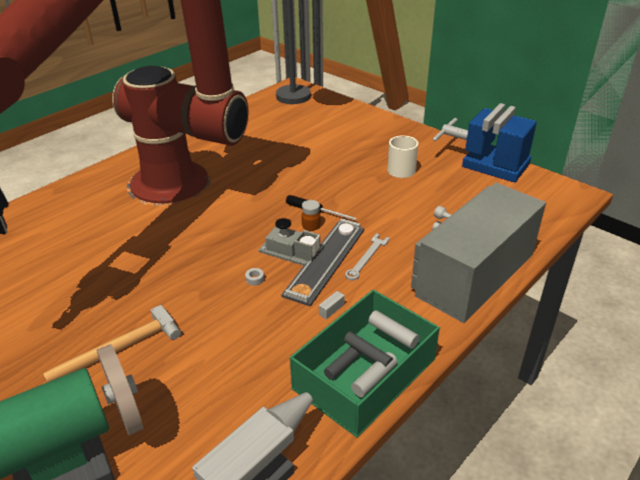

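The top view shows the parked blank at about (260,253), the cork at the free end at about (352,219), the black cap at (323,273) and the magazine at (314,250). The scene view agrees: parked blank (346,229), cork (301,290), cap (283,224).

```bash
cat >> h.py <<'E'
def pix2w(cam,u,v,z,T=None):
    c=manip.get_calibration(cam); T=np.array(c["T"]) if T is None else T
    a=np.array([(u-c["cx"])/c["fx"],(v-c["cy"])/c["fy"]])
    if cam=="wrist":
        r=np.linalg.norm(a); d=np.r_[a/max(r,1e-9)*np.sin(r),np.cos(r)]
    else: d=np.r_[a,1]
    d=T[:3,:3]@d; return T[:3,3]+d*(z-T[2,3])/d[2]
E
python3 - <<'E'
from h import *
P={}
for n,t,s,z in [("cork",(352,219),(301,290),.008),("parked",(260,253.5),(346,229),.018),("cap",(323,273),(283,224),.083)]:
    a,b=pix2w("top",*t,z),pix2w("scene",*s,z); print(n,a.round(4),b.round(4))
    P[n]=(a+b)[:2]/2
d=P["cork"]-P["parked"]; print(np.linalg.norm(d)); L=d/np.linalg.norm(d) # along channel, toward -y of feeder?
fx=np.array([-L[1],L[0]]); print("L",L,"fx",fx, np.degrees(np.arctan2(*fx[::-1])))
m=(P["cork"]+P["parked"])/2; print("origin from channel",m-.045*fx,"from cap",P["cap"]+.062*fx)
from scipy.spatial.transform import Rotation as R
s=manip.state(); q=s["tool_rot"]; print(R.from_quat([*q[1:],q[0]]).as_matrix().round(3))
c=manip.get_calibration("wrist"); print(c["fx"],c["cx"],c["cy"],np.array(c["T"]).round(3))
E
```

```text
cork [ 0.5918 -0.0855  0.008 ] [ 0.5943 -0.0875  0.008 ]
parked [0.5236 0.1428 0.018 ] [0.5327 0.1372 0.018 ]
cap [ 0.456  -0.0025  0.083 ] [ 0.4668 -0.0102  0.083 ]
0.23559643106284434
L [ 0.27537254 -0.96133759] fx [0.96133759 0.27537254] 15.984216136551192
origin from channel [0.51734914 0.01435313] from cap [0.52102331 0.01068038]
[[ 0.9    0.437  0.   ]
 [ 0.437 -0.9   -0.   ]
 [-0.     0.    -1.   ]]
371.64829954431775 310.9580899045141 239.10511148792435 [[ 0.437 -0.854 -0.283  0.346]
 [-0.9   -0.414 -0.137 -0.527]
 [ 0.     0.314 -0.949  0.373]
 [ 0.     0.     0.     1.   ]]
```

>>> {"method": "play_rows", "body": {
  "increments": [
    {"offset":[28,-29,0],"twist":0,"grip":0},
    {"offset":[56,-58,0],"twist":0.04,"grip":0},
    {"offset":[84,-87,0],"twist":0.08,"grip":0},
    {"offset":[112,-116,0],"twist":0.12,"grip":0},
    {"offset":[139,-144,0],"twist":0.173,"grip":0}
  ]
}}

```text
time: 1.02
tool_pos: [0.3352, -0.3703, 0.4047]
tool_rot: [0.0, 0.99, 0.138, 0.0]
contact_force: [0.2, 0.3, 0.3]
gripper_width: 0.297
```

>>> {"method": "play_rows", "body": {
  "increments": [
    {"offset":[22,-32,0],"twist":0,"grip":0},
    {"offset":[44,-64,0],"twist":0,"grip":0},
    {"offset":[66,-96,0],"twist":0,"grip":0},
    {"offset":[88,-128,0],"twist":0,"grip":0},
    {"offset":[109,-160,0],"twist":0,"grip":0}
  ]
}}

```text
time: 1.43
tool_pos: [0.3959, -0.1864, 0.405]
tool_rot: [0.0, 0.99, 0.139, 0.0]
contact_force: [0.6, 0.0, 0.2]
gripper_width: 0.002
```

>>> {"method": "play_rows", "body": {
  "increments": [
    {"offset":[22,-32,0],"twist":0,"grip":0},
    {"offset":[44,-64,0],"twist":0,"grip":0},
    {"offset":[66,-96,0],"twist":0,"grip":0},
    {"offset":[88,-128,0],"twist":0,"grip":0},
    {"offset":[109,-160,0],"twist":0,"grip":0}
  ]
}}

```text
time: 1.85
tool_pos: [0.4567, -0.0023, 0.4052]
tool_rot: [0.0, 0.99, 0.139, 0.001]
contact_force: [0.1, -0.9, -0.4]
gripper_width: -0.004
```

Run:
```python
from h import *
s=manip.state(); print(s["time"],s["tool_pos"],s["tool_rot"],np.array(s["joint_pos"]).round(2))
print(np.array(manip.get_calibration("wrist")["T"]).round(4).tolist())
look("wrist",["feeder","channel","plunger_top","free_end","parked_center","blank0_center"],"w1.png")
```

```text
1.85 [ 0.45665724 -0.00233403  0.40516737] [2.34822211e-04 9.90282979e-01 1.39065216e-01 6.57198817e-04] [-0.17 -0.37  1.99 -0.    1.52  1.12]
[[0.2753, -0.9131, -0.3008, 0.535], [-0.9614, -0.2612, -0.0871, 0.0199], [0.001, 0.3132, -0.9497, 0.3739], [0.0, 0.0, 0.0, 1.0]]
wrist feeder [(0.46, [0.5585, 0.0271, 0.0041])]
wrist channel []
wrist plunger_top [(0.55, [0.4534, -0.0015, 0.0826])]
wrist free_end [(0.79, [0.5978, -0.0907, 0.0161]), (0.49, [0.5578, 0.0276, 0.0054])]
wrist parked_center [(0.79, [0.5224, 0.143, 0.0109]), (0.25, [0.6783, -0.0821, -0.0016])]
wrist blank0_center []
```

View pics/w1.png

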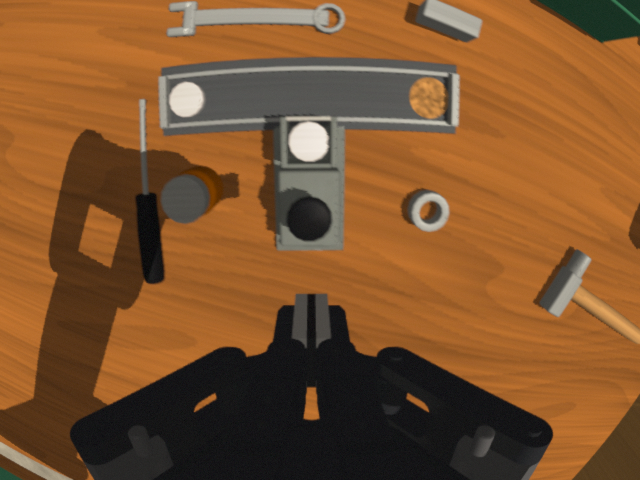

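Wrist view: cap at (308,217), parked blank (186,99) at the left end, cork (429,98), magazine blank (309,141); the fingertips, shut, are at about (311,298).

Run:
```python
from h import *
cap=pix2w("wrist",308.5,216,.083); pk=pix2w("wrist",186,99,.018); ck=pix2w("wrist",429,98,.008); mg=pix2w("wrist",309,141,.048)
print(cap,pk,ck,mg)
d=(ck-pk)[:2]; print(np.linalg.norm(d)); L=d/np.linalg.norm(d); fx=np.array([-L[1],L[0]]); print(np.degrees(np.arctan2(fx[1],fx[0])))
print("O ch",(pk+ck)[:2]/2-.045*fx,"O cap",cap[:2]+.062*fx,"O mag",mg[:2])
```

```text
[ 0.46064071 -0.00240848  0.083     ] [0.52614793 0.14011535 0.018     ] [ 0.59248421 -0.08894607  0.008     ] [0.51682732 0.01324629 0.048     ]
0.23847355326397826
16.15103957585517
O ch [0.51609214 0.01306697] O cap [0.52019368 0.01483809] O mag [0.51682732 0.01324629]
```

>>> {"method": "play_rows", "body": {
  "increments": [
    {"offset":[0,1,40],"twist":0,"grip":0},
    {"offset":[0,1,75],"twist":0,"grip":0},
    {"offset":[0,1,105],"twist":0,"grip":0},
    {"offset":[0,1,130],"twist":0,"grip":0},
    {"offset":[0,1,140],"twist":0,"grip":0}
  ]
}}

```text
time: 2.62
tool_pos: [0.455, -0.0065, 0.2605]
tool_rot: [-0.001, 0.99, 0.138, -0.003]
contact_force: [-1.8, 0.2, 0.1]
gripper_width: -0.002
```

>>> {"method": "play_rows", "body": {
  "increments": [
    {"offset":[0,0,4],"twist":0,"grip":0},
    {"offset":[0,0,8],"twist":0,"grip":0},
    {"offset":[0,0,11],"twist":0,"grip":0},
    {"offset":[0,0,13],"twist":0,"grip":0},
    {"offset":[0,0,13],"twist":0,"grip":0}
  ]
}}

```text
time: 3.03
tool_pos: [0.4576, -0.0058, 0.2538]
tool_rot: [0.001, 0.99, 0.139, 0.001]
contact_force: [-2.6, -1.4, 4.1]
gripper_width: -0.005
```

>>> {"method": "play_rows", "body": {
  "increments": [
    {"offset":[0,0,4],"twist":0,"grip":0},
    {"offset":[0,0,8],"twist":0,"grip":0},
    {"offset":[0,0,12],"twist":0,"grip":0},
    {"offset":[0,0,16],"twist":0,"grip":0},
    {"offset":[0,0,18],"twist":0,"grip":0}
  ]
}}

```text
time: 3.45
tool_pos: [0.4579, -0.0057, 0.2361]
tool_rot: [0.001, 0.99, 0.139, 0.001]
contact_force: [-3.8, -1.0, 7.7]
gripper_width: -0.002
```

>>> {"method": "play_rows", "body": {
  "increments": [
    {"offset":[0,0,1],"twist":0,"grip":0},
    {"offset":[0,0,2],"twist":0,"grip":0},
    {"offset":[0,0,2],"twist":0,"grip":0},
    {"offset":[0,0,3],"twist":0,"grip":0},
    {"offset":[0,0,3],"twist":0,"grip":0}
  ]
}}

```text
time: 3.87
tool_pos: [0.4579, -0.0057, 0.2333]
tool_rot: [0.001, 0.99, 0.139, 0.001]
contact_force: [-4.3, -0.9, 7.0]
gripper_width: 0.0
```

>>> {"method": "play_rows", "body": {
  "increments": [
    {"offset":[0,0,1],"twist":0,"grip":0},
    {"offset":[0,0,1],"twist":0,"grip":0},
    {"offset":[0,0,2],"twist":0,"grip":0},
    {"offset":[0,0,2],"twist":0,"grip":0},
    {"offset":[0,0,2],"twist":0,"grip":0}
  ]
}}

```text
time: 4.28
tool_pos: [0.4581, -0.0058, 0.2324]
tool_rot: [0.001, 0.99, 0.139, 0.001]
contact_force: [-7.0, -0.8, 14.3]
gripper_width: 0.001
```

Run:
```python
from h import *
s=manip.state(); print(s["tool_pos"],s["contact_force"])
im,_=look("wrist",["blank0_center","plunger_top"],"w2.png")
```

```text
[ 0.4581123  -0.00576759  0.23236742] [-6.97058781 -0.83554745 14.31168086]
wrist blank0_center [(0.77, [0.56, 0.0279, 0.0148]), (0.16, [0.485, -0.1244, 0.0032])]
wrist plunger_top [(0.84, [0.4562, -0.0023, 0.0569]), (0.65, [0.5609, 0.0277, 0.0107])]
```

View pics/w2.png

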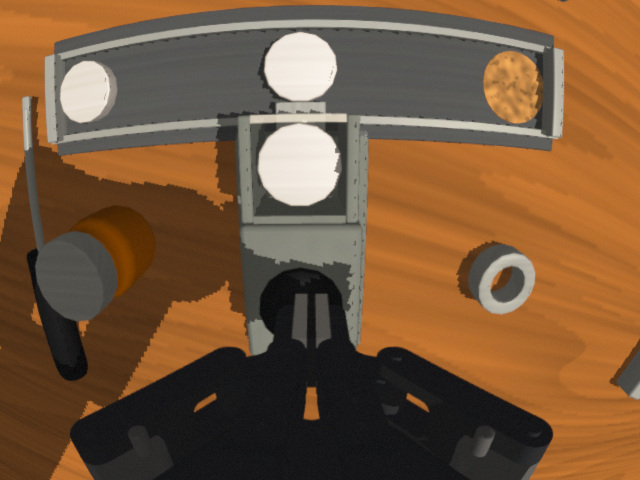

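The blank is out in the channel at (301,67) with the blade at the magazine mouth (300,107), and the second blank still sits in the magazine. I'll press slightly further to confirm the bottom, then release.

>>> {"method": "play_rows", "body": {
  "increments": [
    {"offset":[0,0,1],"twist":0,"grip":0},
    {"offset":[0,0,1],"twist":0,"grip":0},
    {"offset":[0,0,2],"twist":0,"grip":0},
    {"offset":[0,0,2],"twist":0,"grip":0},
    {"offset":[0,0,2],"twist":0,"grip":0}
  ]
}}

```text
time: 4.85
tool_pos: [0.4585, -0.0058, 0.2322]
tool_rot: [0.001, 0.99, 0.139, 0.0]
contact_force: [-14.6, -0.8, 26.6]
gripper_width: -0.003
```

>>> {"method": "play_rows", "body": {
  "increments": [
    {"offset":[0,0,-4],"twist":0,"grip":0},
    {"offset":[0,0,-10],"twist":0,"grip":0},
    {"offset":[0,0,-18],"twist":0,"grip":0},
    {"offset":[0,0,-26],"twist":0,"grip":0},
    {"offset":[0,0,-34],"twist":0,"grip":0}
  ]
}}

```text
time: 5.27
tool_pos: [0.4573, -0.0054, 0.2622]
tool_rot: [0.0, 0.99, 0.139, 0.001]
contact_force: [-1.2, -0.7, -0.7]
gripper_width: -0.003
```

>>> {"method": "play_rows", "body": {
  "increments": [
    {"offset":[0,0,-20],"twist":0,"grip":0},
    {"offset":[0,0,-40],"twist":0,"grip":0},
    {"offset":[0,0,-55],"twist":0,"grip":0},
    {"offset":[0,0,-60],"twist":0,"grip":0},
    {"offset":[0,0,-60],"twist":0,"grip":0}
  ]
}}

```text
time: 5.68
tool_pos: [0.4572, -0.0053, 0.3224]
tool_rot: [0.0, 0.99, 0.139, 0.002]
contact_force: [-0.0, 0.3, 1.0]
gripper_width: 0.002
```

Run:
```python
from h import *
s=manip.state(); print(s["tool_pos"],s["contact_force"])
im,o=look("wrist",["blank0_center","plunger_top","parked_center","free_end"],"w3.png")
O=np.array([.517,.0135]);a=np.radians(16.1);fx=np.array([np.cos(a),np.sin(a)]);fy=np.array([-fx[1],fx[0]])
for n in o:
  for p,x in o[n]: q=np.array(x[:2])-O; print(n,p,(q@fx).round(4),(q@fy).round(4),x[2])
```

```text
[ 0.45722738 -0.00530336  0.32239377] [-0.01749794  0.34005435  1.01956113]
wrist blank0_center [(0.9, [0.5587, 0.0284, 0.0138])]
wrist plunger_top [(0.67, [0.4563, -0.0023, 0.0832])]
wrist parked_center [(0.74, [0.5242, 0.1382, 0.01])]
wrist free_end [(0.86, [0.5957, -0.0889, 0.0135])]
blank0_center 0.9 0.0442 0.0028 0.0138
plunger_top 0.67 -0.0627 0.0017 0.0832
parked_center 0.74 0.0415 0.1178 0.01
free_end 0.86 0.0472 -0.1202 0.0135
```

View pics/w3.png

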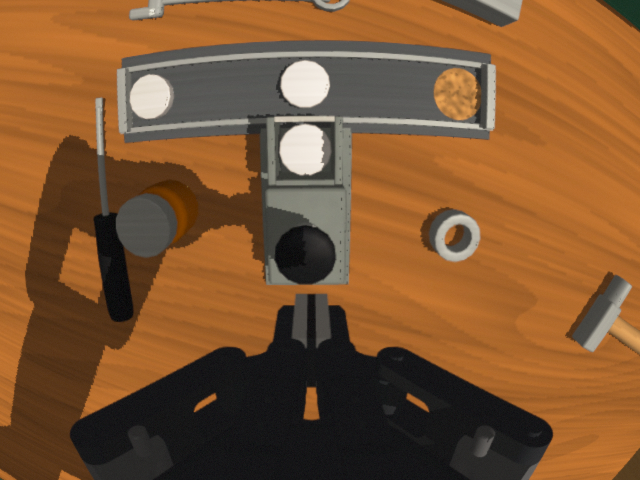

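The plunger is up again at z 0.083, the blank lies at (305,84), the parked blank and cork are unchanged. Next, the finger goes behind the blank, on the parked side.

>>> {"method": "play_rows", "body": {
  "increments": [
    {"offset":[35,-17,0],"twist":0,"grip":0},
    {"offset":[70,-34,0],"twist":0,"grip":0},
    {"offset":[100,-48,0],"twist":0,"grip":0},
    {"offset":[107,-51,0],"twist":0,"grip":0},
    {"offset":[107,-51,20],"twist":0,"grip":0}
  ]
}}

```text
time: 6.35
tool_pos: [0.5484, 0.0745, 0.3038]
tool_rot: [0.0, 0.99, 0.14, 0.003]
contact_force: [0.8, -0.5, 0.7]
gripper_width: 0.002
```

>>> {"method": "play_rows", "body": {
  "increments": [
    {"offset":[0,0,35],"twist":0,"grip":0},
    {"offset":[0,0,65],"twist":0,"grip":0},
    {"offset":[0,0,85],"twist":0,"grip":0},
    {"offset":[0,0,95],"twist":0,"grip":0},
    {"offset":[0,0,95],"twist":0,"grip":0}
  ]
}}

```text
time: 6.77
tool_pos: [0.5439, 0.0729, 0.202]
tool_rot: [-0.001, 0.99, 0.139, -0.004]
contact_force: [-0.3, -0.3, -0.1]
gripper_width: 0.0
```

Run:
```python
from h import *
s=manip.state(); print(s["tool_pos"],s["contact_force"])
im,o=look("wrist",["blank0_center"],"w4.png")
O=np.array([.517,.0135]);a=np.radians(16.1);fx=np.array([np.cos(a),np.sin(a)]);fy=np.array([-fx[1],fx[0]])
q=s["tool_pos"][:2]-O; print("tcp feeder",q@fx,q@fy)
for p,x in o["blank0_center"]: q=np.array(x[:2])-O; print(p,q@fx,q@fy)
```

```text
[0.54385949 0.07293666 0.20199669] [-0.33054474 -0.30568455 -0.09891569]
wrist blank0_center [(0.92, [0.5619, 0.0297, 0.0122])]
tcp feeder 0.04228869627244439 0.04965697071706498
0.92 0.04763148140517444 0.0031131943640762758
```

View pics/w4.png

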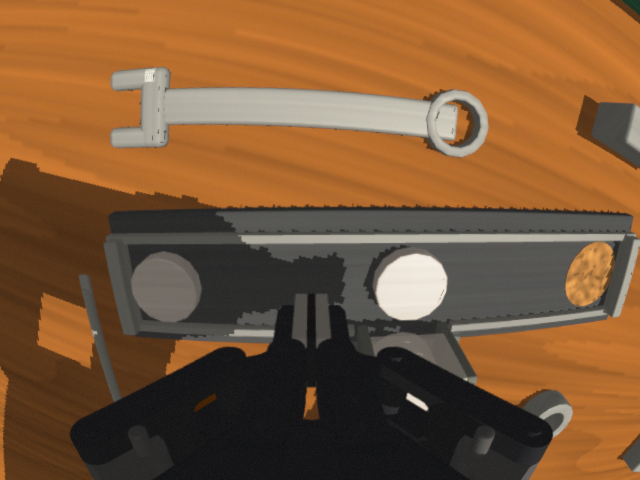

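Fingertips (311,298) stand over the channel between the parked blank (166,287) and the blank (410,285), clear of both. Lower the rest and push.

>>> {"method": "play_rows", "body": {
  "increments": [
    {"offset":[1,0,8],"twist":0,"grip":0},
    {"offset":[1,0,14],"twist":0,"grip":0},
    {"offset":[1,0,18],"twist":0,"grip":0},
    {"offset":[1,0,19],"twist":0,"grip":0},
    {"offset":[1,0,19],"twist":0,"grip":0}
  ]
}}

```text
time: 7.28
tool_pos: [0.5465, 0.0734, 0.1865]
tool_rot: [-0.0, 0.99, 0.139, -0.0]
contact_force: [0.0, -0.2, -0.2]
gripper_width: 0.007
```

>>> {"method": "play_rows", "body": {
  "increments": [
    {"offset":[0,4,0],"twist":0,"grip":0},
    {"offset":[0,8,0],"twist":0,"grip":0},
    {"offset":[0,12,0],"twist":0,"grip":0},
    {"offset":[0,16,0],"twist":0,"grip":0},
    {"offset":[0,20,0],"twist":0,"grip":0}
  ]
}}

```text
time: 7.7
tool_pos: [0.5524, 0.0536, 0.1869]
tool_rot: [0.0, 0.99, 0.139, 0.0]
contact_force: [-0.8, 0.1, -0.3]
gripper_width: 0.002
```

>>> {"method": "play_rows", "body": {
  "increments": [
    {"offset":[0,5,1],"twist":0,"grip":0},
    {"offset":[0,10,1],"twist":0,"grip":0},
    {"offset":[0,15,1],"twist":0,"grip":0},
    {"offset":[0,20,1],"twist":0,"grip":0},
    {"offset":[0,25,1],"twist":0,"grip":0}
  ]
}}

```text
time: 8.12
tool_pos: [0.5591, 0.0296, 0.1856]
tool_rot: [0.0, 0.99, 0.139, -0.0]
contact_force: [0.5, 0.4, 0.5]
gripper_width: 0.004
```

>>> {"method": "play_rows", "body": {
  "increments": [
    {"offset":[0,5,0],"twist":0,"grip":0},
    {"offset":[0,10,0],"twist":0,"grip":0},
    {"offset":[0,15,0],"twist":0,"grip":0},
    {"offset":[0,20,0],"twist":0,"grip":0},
    {"offset":[0,25,0],"twist":0,"grip":0}
  ]
}}

```text
time: 8.53
tool_pos: [0.566, 0.0056, 0.1857]
tool_rot: [0.0, 0.99, 0.139, -0.0]
contact_force: [0.2, 0.1, -0.2]
gripper_width: -0.001
```

Run:
```python
from h import *
s=manip.state(); print(s["tool_pos"],s["contact_force"])
im,o=look("wrist",["blank0_center","free_end"],"w5.png")
O=np.array([.517,.0135]);a=np.radians(16.1);fx=np.array([np.cos(a),np.sin(a)]);fy=np.array([-fx[1],fx[0]])
q=s["tool_pos"][:2]-O; print("tcp feeder",q@fx,q@fy)
for p,x in o["blank0_center"]: q=np.array(x[:2])-O; print(p,q@fx,q@fy)
```

```text
[0.56601423 0.00559326 0.18568185] [ 0.18766219  0.09124517 -0.16024712]
wrist blank0_center [(0.8, [0.5722, -0.0209, 0.0147])]
wrist free_end [(0.71, [0.5962, -0.0847, 0.0117])]
tcp feeder 0.04489919167544511 -0.02118899581070836
0.8 0.043495385235897424 -0.0483585717653125
```

View pics/w5.png

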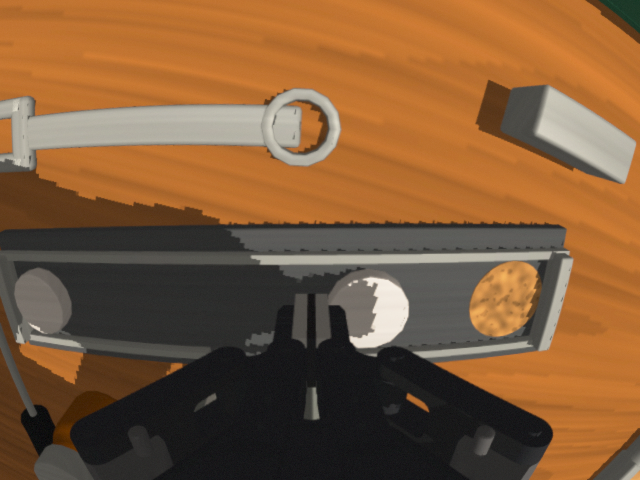

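The finger pushes the blank (370,309) along, flat between the lips, with the cork ahead at (507,297). Continue.

>>> {"method": "play_rows", "body": {
  "increments": [
    {"offset":[0,5,0],"twist":0,"grip":0},
    {"offset":[0,10,0],"twist":0,"grip":0},
    {"offset":[0,15,0],"twist":0,"grip":0},
    {"offset":[0,20,0],"twist":0,"grip":0},
    {"offset":[0,25,0],"twist":0,"grip":0}
  ]
}}

```text
time: 9.1
tool_pos: [0.5729, -0.0185, 0.1857]
tool_rot: [0.0, 0.99, 0.139, 0.0]
contact_force: [0.3, 0.1, -0.2]
gripper_width: 0.0
```

>>> {"method": "play_rows", "body": {
  "increments": [
    {"offset":[0,5,0],"twist":0,"grip":0},
    {"offset":[0,10,0],"twist":0,"grip":0},
    {"offset":[0,15,0],"twist":0,"grip":0},
    {"offset":[0,20,0],"twist":0,"grip":0},
    {"offset":[0,25,0],"twist":0,"grip":0}
  ]
}}

```text
time: 9.52
tool_pos: [0.5798, -0.0425, 0.1857]
tool_rot: [-0.0, 0.99, 0.139, -0.0]
contact_force: [0.5, 0.3, 0.1]
gripper_width: -0.003
```

>>> {"method": "play_rows", "body": {
  "increments": [
    {"offset":[0,4,0],"twist":0,"grip":0},
    {"offset":[0,8,0],"twist":0,"grip":0},
    {"offset":[0,12,0],"twist":0,"grip":0},
    {"offset":[0,15,0],"twist":0,"grip":0},
    {"offset":[0,17,0],"twist":0,"grip":0}
  ]
}}

```text
time: 9.93
tool_pos: [0.5845, -0.0587, 0.1857]
tool_rot: [0.0, 0.99, 0.139, 0.0]
contact_force: [-0.3, -0.4, -0.9]
gripper_width: -0.001
```

>>> {"method": "play_rows", "body": {
  "increments": [
    {"offset":[0,1,0],"twist":0,"grip":0},
    {"offset":[0,2,0],"twist":0,"grip":0},
    {"offset":[0,3,0],"twist":0,"grip":0},
    {"offset":[0,4,0],"twist":0,"grip":0},
    {"offset":[0,4,0],"twist":0,"grip":0}
  ]
}}

```text
time: 10.35
tool_pos: [0.5855, -0.0622, 0.1858]
tool_rot: [0.0, 0.99, 0.139, 0.0]
contact_force: [-0.3, 0.9, -0.2]
gripper_width: 0.001
```

>>> {"method": "play_rows", "body": {
  "increments": [
    {"offset":[0,1,0],"twist":0,"grip":0},
    {"offset":[0,2,0],"twist":0,"grip":0},
    {"offset":[0,2,0],"twist":0,"grip":0},
    {"offset":[0,3,0],"twist":0,"grip":0},
    {"offset":[0,3,0],"twist":0,"grip":0}
  ]
}}

```text
time: 10.77
tool_pos: [0.5863, -0.0652, 0.1857]
tool_rot: [0.0, 0.99, 0.139, 0.0]
contact_force: [0.6, 1.2, 0.3]
gripper_width: 0.001
```

Run:
```python
from h import *
s=manip.state(); print(s["tool_pos"],s["contact_force"])
im,o=look("wrist",["blank0_center"])
cv2.imwrite("pics/w6.png",cv2.resize(im[200:400,250:550],None,fx=2.5,fy=2.5,interpolation=cv2.INTER_CUBIC))
O=np.array([.517,.0135]);a=np.radians(16.1);fx=np.array([np.cos(a),np.sin(a)]);fy=np.array([-fx[1],fx[0]])
q=s["tool_pos"][:2]-O; print("tcp feeder",q@fx,q@fy)
for p,x in o["blank0_center"]: q=np.array(x[:2])-O; print(p,q@fx,q@fy)
```

```text
[ 0.58629697 -0.06517371  0.18572716] [0.55185847 1.21874007 0.34356219]
wrist blank0_center [(0.77, [0.5936, -0.0878, 0.0138])]
tcp feeder 0.04476170798199878 -0.09480512267141852
0.77 0.045503708828940836 -0.11856923075912643
```

View pics/w6.png

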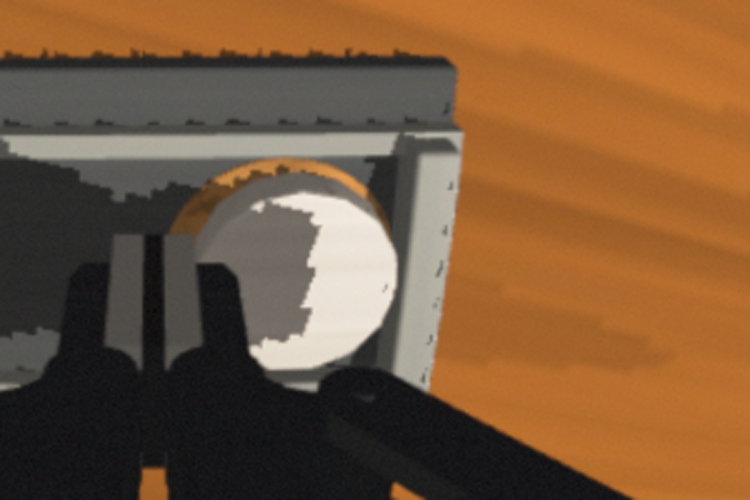

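The blank covers the cork and its right edge is at or close to the end stop (crop (393,265)). No stop force yet, so I'll keep nudging.

>>> {"method": "play_rows", "body": {
  "increments": [
    {"offset":[0,1,0],"twist":0,"grip":0},
    {"offset":[0,1,0],"twist":0,"grip":0},
    {"offset":[0,2,0],"twist":0,"grip":0},
    {"offset":[0,2,0],"twist":0,"grip":0},
    {"offset":[0,2,0],"twist":0,"grip":0}
  ]
}}

```text
time: 11.28
tool_pos: [0.5866, -0.0662, 0.1856]
tool_rot: [-0.001, 0.99, 0.139, -0.0]
contact_force: [-0.9, 5.2, 2.4]
gripper_width: 0.001
```

>>> {"method": "play_rows", "body": {
  "increments": [
    {"offset":[0,1,0],"twist":0,"grip":0},
    {"offset":[0,1,0],"twist":0,"grip":0},
    {"offset":[0,1,0],"twist":0,"grip":0}
  ]
}}

```text
time: 11.53
tool_pos: [0.5867, -0.0666, 0.1856]
tool_rot: [-0.002, 0.99, 0.139, -0.001]
contact_force: [-1.5, 7.9, 3.7]
gripper_width: 0.002
```

>>> {"method": "play_rows", "body": {
  "increments": [
    {"offset":[0,-2,0],"twist":0,"grip":0},
    {"offset":[0,-6,0],"twist":0,"grip":0},
    {"offset":[0,-12,0],"twist":0,"grip":0},
    {"offset":[0,-18,0],"twist":0,"grip":0},
    {"offset":[0,-18,0],"twist":0,"grip":0}
  ]
}}

```text
time: 11.95
tool_pos: [0.5818, -0.0498, 0.1855]
tool_rot: [-0.0, 0.99, 0.139, -0.0]
contact_force: [-0.1, -0.1, -0.1]
gripper_width: 0.0
```

>>> {"method": "play_rows", "body": {
  "increments": [
    {"offset":[0,0,-20],"twist":0,"grip":0},
    {"offset":[0,0,-50],"twist":0,"grip":0},
    {"offset":[0,0,-90],"twist":0,"grip":0},
    {"offset":[0,0,-120],"twist":0,"grip":0},
    {"offset":[0,0,-120],"twist":0,"grip":0}
  ]
}}

```text
time: 12.37
tool_pos: [0.5845, -0.0511, 0.3144]
tool_rot: [0.003, 0.99, 0.139, 0.007]
contact_force: [1.0, 0.4, 0.4]
gripper_width: -0.002
```

Run:
```python
from h import *
s=manip.state(); print(s["time"],s["tool_pos"],s["contact_force"])
im,o=look("wrist",["blank0_center","parked_center","plunger_top"],"w7.png")
O=np.array([.517,.0135]);a=np.radians(16.1);fx=np.array([np.cos(a),np.sin(a)]);fy=np.array([-fx[1],fx[0]])
for n in o:
  for p,x in o[n]: q=np.array(x[:2])-O; print(n,p,q@fx,q@fy,x[2])
```

```text
12.3667 [ 0.58451478 -0.05113704  0.31442324] [0.95115829 0.42269352 0.35449308]
wrist blank0_center [(0.93, [0.5941, -0.088, 0.0138])]
wrist parked_center [(0.73, [0.5233, 0.1416, 0.0095])]
wrist plunger_top [(0.51, [0.4534, -0.0018, 0.0842])]
blank0_center 0.93 0.04592863547535911 -0.1189000439166091 0.0138
parked_center 0.73 0.04157691575922741 0.12132872733178282 0.0095
plunger_top 0.51 -0.06534846839994934 0.002937290891420039 0.0842
```

View pics/w7.png

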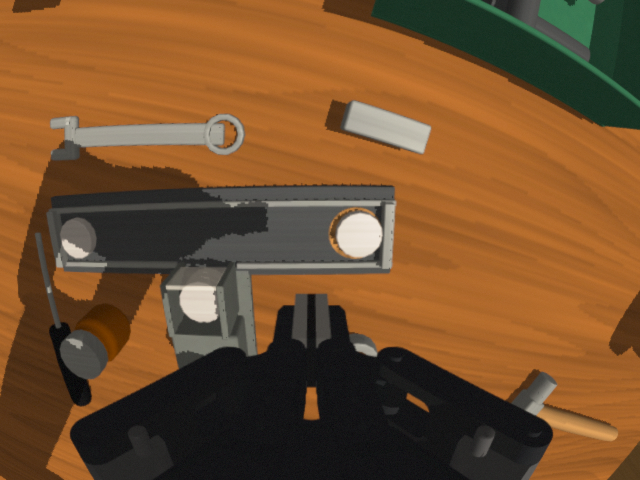

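The blank (359,235) lies flat against the end stop (edge at about column 383), a rim of cork shows on its left, and the parked blank, collar and jar are where they were.

```bash
python3 -c "
from plant import manip
print(manip.job_done(), manip.state()['time'])"
```

```text
the job is handed in; nothing more can be done
the job is handed in; nothing more can be done
```

I pressed the plunger fully down once and let it come back up. Then I pushed the released blank flat along the channel with the shut fingertips until it met the stop at the free end. The job is handed in, at about 12.5 s on the robot's clock.

- **Plunger:** it bottomed firmly, with the tool stalling about 24 mm below first contact at 27 N. After release the network put the cap top at 83 mm, its raised height.
- **Blank against the stop:** at the last nudge the tool stalled with the force rising to about 8 N. In the final picture the blank's edge meets the end stop.
- **Everything else:** the arm is clear, and the parked blank and second blank show no change. The wrench, jar, collar, block, driver and hammer look undisturbed in the last picture. The mug is outside that view, and the arm never came near it.
- **Disagreement:** the network put the blank at feeder y of about -119 mm, against -122 mm expected. That is within its 4 mm error, so I relied on the contact force and the picture.

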